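# Draw a dovetail batten out of a nameboard and show its end to the inspection camera

### The arm

A 6-joint arm with a two-finger parallel gripper is mounted at the origin on the work surface. World frame = base frame: x ahead of the robot, y to its left, z up, the work surface at z = 0. Lengths are in mm, angles in rad, forces in N, time in s.
With the tool pointing down it reaches from about 425 to 925 mm from the base axis. Payload 12.5 kg.
Tool frame: the origin (TCP) lies at the centre of the arm's flange, where the gripper is bolted on; the fingertips stand 173 mm ahead of it and the grasp point (between the pads) lies 155 mm ahead of it (robot.tcp_to_grasp is the distance from the TCP to the grasp point, in mm); z points along the fingers, y is the line along which they close (so a half turn about z gives the same grasp; the last joint's range is limited). The gripper opens to 85 mm and grips with 20 to 120 N. Pads are 22 mm wide; open, the fingers measure 114 mm over their backs; the gripper's body (76 mm by 85 mm) begins 54 mm behind the grasp point. The pads swing forward as they close: fully open they stand 13 mm farther back than shut.
Start: joints at [-1.411, 0.491, 1.559, -0, 1.092, -0.106], TCP at [164.195, -603.046, 404.727] pointing down, gripper open.
Joint ranges: [-3.1, 3.1], [-0.84, 2.19], [0.05, 2.79], [-1.13, 4.28], [0.06, 2.93], [-2.69, 2.69]. Speed limits (rad/s): [2.22, 2.22, 2.79, 3.14, 3.14, 3.14].

### API

Orientations are given as a unit quaternion [x, y, z, w].
In Python, from cell import robot gives the robot as it stands. Calls block until the motion is done:
- robot.move_to(position, orientation): joint-space move of the TCP to a pose.
- robot.move_l(position, rot=None, speed=150): straight line of the TCP; rot=None keeps the orientation; speed is the mean speed in mm/s.
- robot.movej(angles): joint-space move.
- robot.command_gripper(opening, strength=None): finger opening in mm; strength is the grip in N (None keeps the last); returns when the fingers have stopped.
- robot.sleep(seconds).
- robot.solve_ik(position, orientation): joint angles nearest the present ones, or None.
- robot.state(): the state.
- robot.get_image(name): name is "scene" or "top" or "wrist"; returns the picture (420x560x3 uint8, red, green, blue); there is no depth.
- robot.camera_params(name): a dict with "fovy" (degrees; the focal length in pixels is half the picture's height over the tangent of half this angle, whatever the lens; pixels are square), "cx", "cy" (the principal point, pixels), "k1" (the pictures are not rectified: a ray, as slopes to the right and down, at radius r is drawn at 1 + k1 r^2 times it, then the intrinsics apply), "camera_from_world" (4x4, takes a point from world to camera coordinates); the wrist camera has in their place "tool_from_camera" (4x4, takes a point from camera to tool coordinates, whose origin is the TCP and whose axes are the flange's). Camera axes: x right, y up, looking along -z (the intrinsics and any distortion apply to the point x, -y, -z); pixel columns grow to the right and rows downward; lengths in mm; the calibration is good to about 2 mm. A picture is of the moment at which its call begins: read the wrist's pose just before it. camera_params takes no time and is no camera call.
A pose or a line that the arm cannot do raises robot.MotionError and nothing moves.
- robot.job_done(): hands the job in; it is judged then, once.
Trained networks look in the newest picture that a camera, given by its name, has taken for a name from the list of things; names that differ only in an ending like _2 or _b are one class to them, and where a whole thing is asked for, a point or a joint stands for the part that bears it (a point fixed in the world has none). Each returns a list of dicts, best first, with "score" (0 to 1); they miss things now and then, are a little off and sometimes report something else, mostly with a low value. They report only what shows in the picture. A call takes as long as a camera call. They do not tell look-alikes from the thing itself.
- robot.boxes_of(target, camera): "point" ([x, y, z] in mm, in world coordinates, good to about 4 mm: the middle of the surface that is visible of it).
- robot.outline_of(target, camera): "mask" (420x560 bool, what is visible of it).
The state is a dict: "time": time; "qpos": joint angles; "dq": joint speeds; "tau": joint torques, N m; "tool_pos": TCP position; "orientation": TCP orientation; "ft_force": force on the tool from outside, world axes, zero at the start; "torque": the same for the moment, N m; "gripper_width": finger opening in mm; "grasp_force": force on a finger pad.
Only numpy, scipy, OpenCV 4.12 (cv2) and the standard library are available. Lean on these libraries where they do the work, as an engineer would, in place of code of your own. Each camera call takes 0.05 s, during which the arm holds its last target. There are 200 camera calls.

### The job

A wooden nameboard lies face down on the bench with two tapered dovetail battens dry-fitted in the grooves across its back. Take the one whose end still sticks out past the board's edge: draw it out along its groove towards that end until it is free, then show that end to the inspection camera, holding the batten level and the same way up, pointing straight at the lens, with the end face centred on the lens and about 80 mm in front of it; finish while still holding it there, with nothing else carrying it. Do not touch the camera, and leave the other batten and the tools where they are.

Things in the scene. Friction and masses are not known exactly. Their poses are not given: they have to be found in the camera images.
- board: the nameboard, mid-brown wood 300 x 200 x 32 mm, fixed face down on a 3 mm mat (upper side 35 mm above the bench). Origin at bench level under its middle; x along its 300 mm length, y along the two grooves, which lie at x = -75 and +75 mm, z up. Round its edges stand five bench dogs (20 mm round, 24 mm high) and two cam clamps 16 mm high, clear of the battens' way
- mouth0 (a point): the groove at x = -75 mm: middle of its mouth at the board's +y edge, on the groove floor, 21 mm above the bench. A dovetail 14 mm deep, undercut 4 mm a side: no lifting out. It tapers 3 mm and is stopped 12 mm short of the -y edge, so a batten slides out only towards +y, over 188 mm, with 1 to 2 N; about 1 mm loose a side at home, looser as it comes
- mouth1 (a point): the same for the other groove, at x = +75 mm
- batten_long: the batten to draw: pale wood, 232 mm long, 39.5 mm high, about 0.15 kg, lying home in either groove, wide end 45 mm past the board's +y edge, narrow end against the stopped end of the groove. Its upper part is a plain bar 32 mm wide, 24 mm high, from 36.5 to 60.5 mm above the bench; below is the dovetail, 15.5 mm high. Origin on its underside, 87 mm from the narrow end; y towards the wide end, z up
- wide_end (a point): the centre of the protruding wide end's face, 145 mm along y and 20 mm above the batten's origin
- narrow_end (a point): the centre of the batten's other, narrow end's face, 87 mm along -y and 20 mm above its origin
- batten_short: the other batten, the same section but trimmed to 187 mm, flush with the board's +y edge, lying loose in the other groove; origin and axes as for the long one. Leave it there
- camera_stand: the inspection camera's stand: steel base plate 150 x 120 x 14 mm with a 314 mm column 45 mm behind its middle; the camera head is clamped on the column. Fixed to the bench; origin under the middle of the base, x level and pointing backwards (the camera looks along -x)
- lens (a point): the centre of the camera's lens front, in the middle of a round ring light 68 mm across; the camera head stands at a different height each time, about 150 to 220 mm above the bench. Axes as the stand's: the camera looks level along -x, y is level, z up; the focus lies 80 mm in front, at x = -80 mm
- mallet: carver's mallet, a wooden club 230 mm long and 62 mm square at its two heads with a slim waist, lying beside the board's -y edge; origin under its middle, x along it
- chisel: carving chisel lying down, dark wooden handle 115 mm, steel blade; 235 mm long, 24 mm high; origin under the ferrule where handle and blade meet, blade along its x
- gauge: wooden marking gauge, beam 200 mm long with a 58 mm square fence; origin under its middle, x along the beam
- pencil: red pencil 175 mm long, 7 mm thick; origin under its middle, x along it
- hammer: hammer 260 mm long with a wooden handle along its x; origin under its middle
- tin: empty open round steel tin, 84 mm across and 45 mm high; origin under its centre
There are look-alikes about, which are no part of the job. What is shaped like the batten_long but yellow is not meant.

How it is judged:
By the outcome, as a careful person would: the job done as asked, in the order asked, and still so for the second after the job is handed in, while the arm keeps its last pose, push and grip.
It also fails if it takes over 45 s, if anything falls off the work surface, if the arm or the gripper's body presses on something with over 40 N, if the wrist force passes 120 N, or if a joint passes its speed limit or range.

## Working session

There is one attempt and no reset: what is moved stays moved. The work goes in short steps, each a Python script; the robot and the scene stay as the last script left them, time stands still between calls to the robot, and variables do not carry over. Pictures are saved under pics/ and viewed, at most 10 in all, crops included, and the job is handed in when it is done.

```bash
ls; mkdir -p pics; python3 - <<'E'
from cell import robot
import cv2
for n in("scene","top"):
    im=robot.get_image(n); cv2.imwrite(f"pics/{n}0.png",im[:,:,::-1])
    for t in("batten_long","batten_short","board","lens","camera_stand","wide_end","mouth0"):
        print(n,t,[(round(d["score"],2),[round(float(v)) for v in d["point"]]) for d in robot.boxes_of(t,n)])
    p=robot.camera_params(n);print(p)
print(robot.camera_params("wrist"));print(robot.state())
E
```

```text
pics
scene batten_long [(0.78, [508, -120, 60]), (0.71, [234, -428, 37])]
scene batten_short [(0.64, [604, -181, 35]), (0.61, [656, -168, 61])]
scene board [(0.55, [601, -182, 36])]
scene lens [(0.86, [582, 444, 215]), (0.41, [580, -346, 57])]
scene camera_stand [(0.77, [584, 467, 96])]
scene wide_end [(0.91, [235, -426, 40]), (0.66, [359, -194, 12])]
scene mouth0 [(0.62, [603, -182, 36])]
{'fovy': 53.161423791218624, 'cx': 273.45003564915385, 'cy': 203.54398463421884, 'k1': -0.05794425263245526, 'camera_from_world': array([[ 7.07027095e-01,  7.07122384e-01,  9.51944660e-03,
        -3.79556809e+02],
       [-5.38298014e-01,  5.29397975e-01,  6.55723289e-01,
         1.82661635e+02],
       [ 4.58637040e-01, -4.68738432e-01,  7.54941288e-01,
        -1.54574156e+03],
       [ 0.00000000e+00,  0.00000000e+00,  0.00000000e+00,
         1.00000000e+00]])}
top batten_long [(0.95, [504, -113, 64]), (0.64, [313, -395, 37])]
top batten_short [(0.64, [646, -158, 61])]
top board [(0.64, [561, -152, 36])]
top lens [(0.86, [568, 450, 223]), (0.59, [497, -114, 61]), (0.59, [650, -161, 64])]
top 
[... 1116 characters left out ...]
00e+00]])}
{'time': 0.8, 'qpos': array([-1.41058978e+00,  4.90875481e-01,  1.55889065e+00,  2.22621203e-05,
        1.09172691e+00, -1.05607601e-01]), 'dq': array([-0.00022876, -0.00254654,  0.00062263,  0.00249656, -0.00243123,
        0.00083506]), 'tau': array([-1.11594192e-03, -6.18224287e+01, -2.61841679e+01, -1.67652033e-04,
        2.83031059e-04, -1.28034219e-05]), 'tool_pos': array([ 164.20253943, -603.03992801,  404.7454049 ]), 'orientation': array([9.91181527e-01, 1.32511050e-01, 1.12339663e-05, 4.95145046e-05]), 'ft_force': array([ 0.33103519, -0.20986046, -1.2817244 ]), 'torque': array([0.00931622, 0.00067582, 0.00955949]), 'grasp_force': 0.0, 'gripper_width': 85.31325034140194}
```

View pics/top0.png

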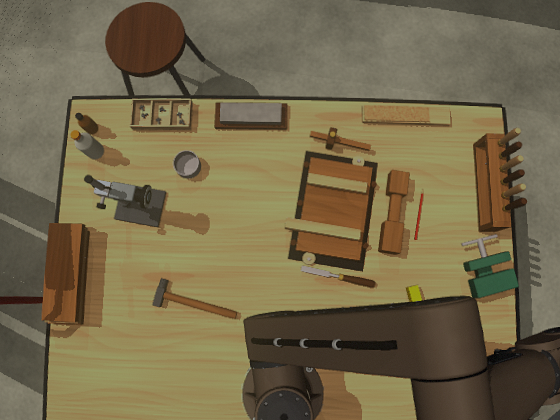

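View pics/scene0.png

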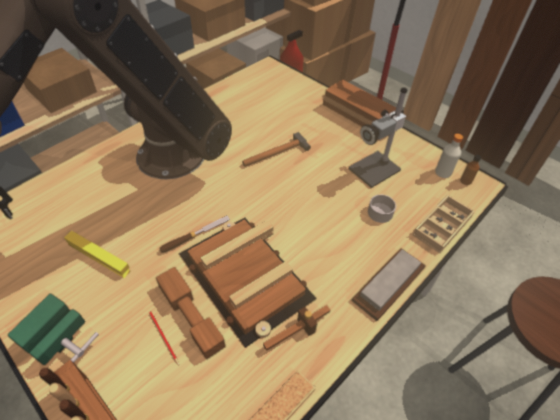

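```bash
cat > h.py <<'E'
from cell import robot
import numpy as np, cv2
from scipy.spatial.transform import Rotation as R
def cam(n):
    p=robot.camera_params(n); f=210/np.tan(np.radians(p["fovy"])/2)
    K=np.array([[f,0,p["cx"]],[0,f,p["cy"]],[0,0,1.]]); D=np.array([p["k1"],0,0,0,0.])
    if n=="wrist":
        s=robot.state(); T=np.eye(4); T[:3,:3]=R.from_quat(s["orientation"]).as_matrix(); T[:3,3]=s["tool_pos"]
        M=np.linalg.inv(T@p["tool_from_camera"])
    else: M=p["camera_from_world"]
    return K,D,np.diag([1,-1,-1,1.])@M   # OpenCV convention
def rays(c,px):
    K,D,M=c; u=cv2.undistortPoints(np.float64(px).reshape(-1,1,2),K,D).reshape(-1,2)
    d=np.c_[u,np.ones(len(u))]@M[:3,:3]; return -M[:3,:3].T@M[:3,3],d/np.linalg.norm(d,axis=1)[:,None]
def onz(c,px,z):
    o,d=rays(c,px); return o+d*((z-o[2])/d[:,2])[:,None]
def proj(c,P):
    K,D,M=c; return cv2.projectPoints(np.float64(P).reshape(-1,1,3),cv2.Rodrigues(M[:3,:3])[0],M[:3,3],K,D)[0].reshape(-1,2)
def tri(obs):  # [(cam,px)]
    A=np.zeros((3,3));b=np.zeros(3)
    for c,px in obs:
        o,d=rays(c,[px]);P=np.eye(3)-np.outer(d[0],d[0]);A+=P;b+=P@o
    return np.linalg.solve(A,b)
def quat(yaw,tilt=0): # tool x at yaw, tool down; tilt leans tool z towards +tool x heading
    m=np.c_[[np.cos(yaw),np.sin(yaw),0],[np.sin(yaw),-np.cos(yaw),0],[0,0,-1]]
    return (R.from_matrix(m)*R.from_euler("y",tilt)).as_quat()
def shot(name):
    c=cam("wrist"); im=robot.get_image("wrist"); cv2.imwrite(f"pics/{name}.png",im[:,:,::-1]); return c,im
E
python3 - <<'E'
from h import *
c=cam("top")
e=onz(c,[[287,224],[362,235]],60.5); d=e[0]-e[1]; y=np.arctan2(d[1],d[0]); print(e,y,np.linalg.norm(d))
print(onz(c,[[147,197]],215), onz(c,[[121,188],[166,192],[158,226],[115,219]],14))
for k in(0,np.pi):
  m=e.mean(0); print(k,robot.solve_ik([m[0],m[1]+60,430],quat(y+k)), robot.solve_ik([455,80,215],quat(y+k)))
  for t in(.5,.8,1.1):
    L=np.array([570,448,0]);g=L-np.array([0,330,0])
    print(t,robot.solve_ik([g[0],g[1],400],quat(np.pi/2+k,t*(1 if k==0 else -1))))
E
```

```text
[[ 513.71186321   -4.42367024   60.5       ]
 [ 483.66552849 -234.31163029   60.5       ]] 1.4408331104756733 231.84317200560443
[[558.55673938 386.69917815 215.        ]] [[629.36921938 535.72252456  14.        ]
 [618.0374693  385.71768037  14.        ]
 [506.97078063 404.98041701  14.        ]
 [526.99283334 547.65988547  14.        ]]
0 [-2.50089373e-01  2.88404506e-01  1.81993426e+00 -4.44089210e-16
  1.03325389e+00 -1.20126156e-01] [ 3.09099461e-02  5.80790535e-01  2.12279940e+00 -4.44089210e-16
  4.38002717e-01  1.60873162e-01]
0.5 [ 0.02256846  0.43607233  1.70077965  0.57792339  1.07038641 -0.2775504 ]
0.8 [-0.01155058  0.44939238  1.72333238  0.89173322  1.17269494 -0.46435443]
1.1 [-0.03655356  0.47110368  1.74780682  1.16629504  1.32032198 -0.60526269]
3.141592653589793 None None
0.5 None
0.8 [-0.01155058  0.44939238  1.72333238  0.89173322  1.17269494  2.67723822]
1.1 [-0.03655356  0.47110368  1.74780682  1.16629504  1.32032198  2.53632996]
```

```bash
python3 - <<'E'
from h import *
y=1.4408
robot.move_to([498,-80,430],quat(y)); robot.sleep(.2)
c1,im=shot("w1")
o=[(round(d["score"],2),cv2.boxPoints(cv2.minAreaRect(cv2.findNonZero(d["mask"].astype(np.uint8)))).round().tolist()) for d in robot.outline_of("batten_long","wrist")]; print(o)
robot.move_to([555,120,420],quat(1.5,1.1)); robot.sleep(.2)
c2,im2=shot("w2")
for d in robot.outline_of("camera_stand","wrist"):print(d["score"],d["mask"].sum())
print(robot.boxes_of("lens","wrist"))
import pickle;pickle.dump((c1,c2),open("c.pkl","wb"))
cv2.imwrite("pics/w12.png",cv2.hconcat([im,im2])[:,:,::-1])
print(robot.state()["time"])
E
```

```text
[(0.95, [[269.0, 313.0], [277.0, 100.0], [310.0, 101.0], [303.0, 314.0]]), (0.68, [[-0.0, 0.0], [21.0, 0.0], [21.0, 4.0], [0.0, 4.0]])]
0.66 12484
[{'point': [569.0, 420.8, 225.4], 'score': 0.81}]
4.9917
```

View pics/w1.png

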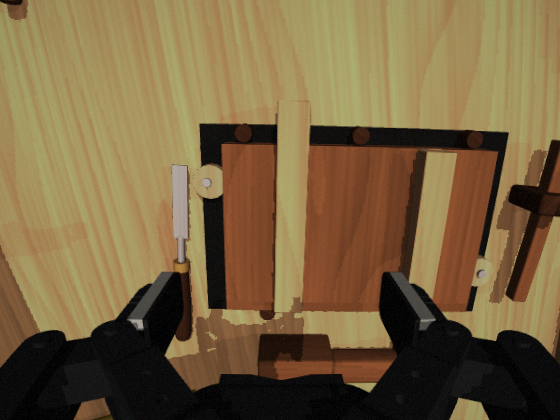

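View pics/w2.png

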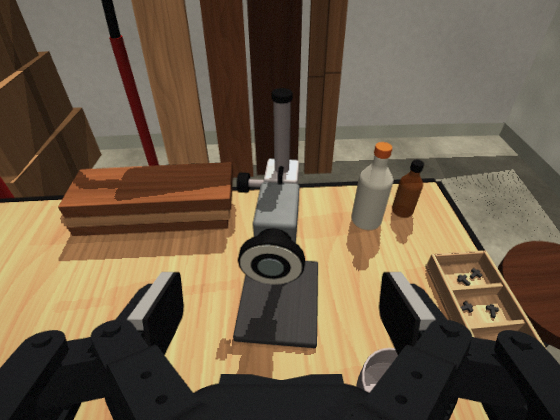

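```bash
python3 - <<'E'
from h import *
import pickle
c1,c2=pickle.load(open("c.pkl","rb"))
im=cv2.imread("pics/w1.png")
g=cv2.Canny(cv2.GaussianBlur(im,(3,3),0),40,100)
L=[];Rr=[]
a=im.astype(int).sum(2) ; f=(a)
for r in range(155,270,3):   # pale/dark transitions around the bar
    row=im[r].astype(int)[:,1]; dg=np.diff(cv2.GaussianBlur(row.astype(np.float32).reshape(1,-1),(3,1),0)[0])
    L.append([260+dg[260:290].argmax()+.5,r]); Rr.append([295+dg[295:325].argmin()+.5,r])
for nm,E in(("L",L),("R",Rr)):
    P=onz(c1,E,60.5); v=cv2.fitLine(np.float32(P[:,:2]),cv2.DIST_HUBER,0,.01,.01).ravel(); yaw=np.arctan2(v[1],v[0])
    n=np.array([-v[1],v[0]]);print(nm,v,yaw, (P[:,:2]@n).std())
print(onz(c1,[[294,101],[289,310]],60.5))
B=[[235,342],[318,345],[319,262],[250,262]]
P=onz(c2,B,14)[:,:2];print(P)
for i,j in((0,1),(1,2)):d=P[j]-P[i];print(np.linalg.norm(d),np.arctan2(d[1],d[0]))
w=cv2.resize(cv2.imread("pics/w2.png")[220:300,225:325],None,fx=4,fy=4,interpolation=2)
b=cv2.resize(cv2.imread("pics/scene0.png")[105:155,350:410],None,fx=6,fy=6,interpolation=2)
t=cv2.resize(cv2.imread("pics/top0.png")[160:235,80:175],None,fx=4,fy=4,interpolation=2)
o=np.zeros((600,800,3),np.uint8);o[:320,:400]=w;o[:300,420:780]=b;o[300:600,410:790]=t
s=cv2.resize(im[90:165,260:345],None,fx=3.5,fy=3.5,interpolation=2);o[330:330+s.shape[0],:s.shape[1]]=s
cv2.imwrite("pics/comp.png",o)
E
```

```text
L [ 1.5200926e-01  9.8837906e-01  4.8809561e+02 -1.0912651e+02] 1.4181955 0.3947235022591855
R [ 1.4724071e-01  9.8910069e-01  5.1659448e+02 -1.2693889e+02] 1.4230183 0.29730916141551106
[[ 520.10679979   -1.2242518    60.5       ]
 [ 487.44487431 -225.95206443   60.5       ]]
[[509.39623839 397.72097611]
 [624.71710469 385.24649184]
 [647.6450713  529.4512742 ]
 [531.48685991 537.68732083]]
115.99359879840021 -0.10775298580400151
146.01613235590256 1.4131202715376028
```

View pics/comp.png

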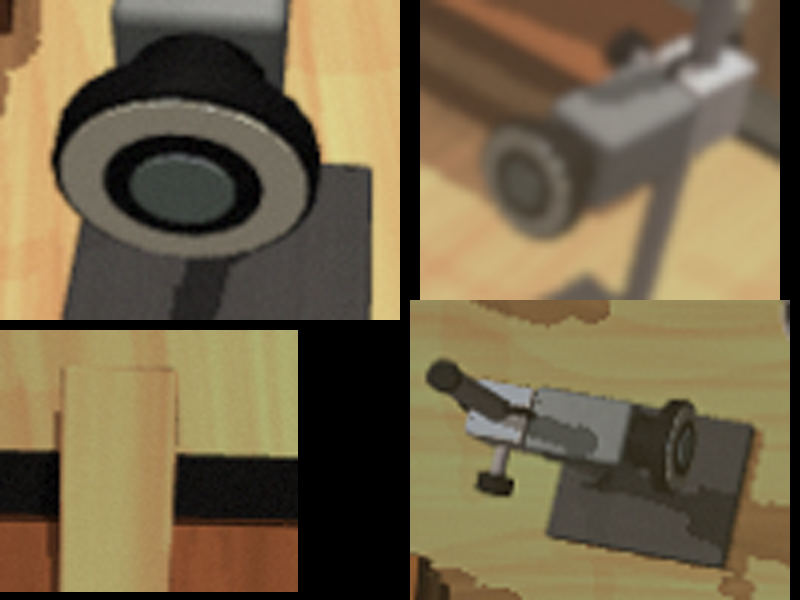

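```bash
python3 - <<'E'
from h import *
import pickle
from scipy.optimize import least_squares
c1,c2=pickle.load(open("c.pkl","rb")); ct,cs=cam("top"),cam("scene")
ob=[(c2,[270.4,266.6]),(cs,[366.75,135.1]),(ct,[148.1,195.9])]
p=tri(ob);print("lens",p,[(proj(c,p)-px).round(1).tolist() for c,px in ob])
p2=tri([ob[0],ob[2]]);print(p2, tri(ob[:2]))
def W(q,P): P=np.float64(P);c,s=np.cos(q[2]),np.sin(q[2]);return np.c_[q[0]+c*P[:,0]-s*P[:,1],q[1]+s*P[:,0]+c*P[:,1],P[:,2]]
# stand: x backwards; seen along +x, left is +y
FL,FR,BR,BL=[-75,60,14],[-75,-60,14],[75,-60,14],[75,60,14]
def res(q):
    col=[45,0,q[3]]
    return np.r_[(proj(c2,W(q,[FL,FR,BR,col]))-[[235,342],[318,345],[318,261.5],[283,96]]).ravel(),
      (proj(ct,W(q,[FR,FL,BL,col]))-[[165.9,191.4],[158.1,226.6],[113.9,218.4],[88.4,178.4]]).ravel()]
s=least_squares(res,[570,460,1.44,314],loss="soft_l1",x_scale=[10,10,.1,10]);print("stand",s.x,s.fun.round(1))
u=np.array([np.cos(s.x[2]),np.sin(s.x[2])]);d=p[:2]-s.x[:2];print("lens in stand",d@u,d@[-u[1],u[0]])
B=[[-150,100,35],[150,100,35],[-150,-100,35]]
rb=lambda q:(proj(c1,W(q,B))-[[223,143],[496.5,152],[222,311]]).ravel()
b=least_squares(rb,[560,-130,-.14],x_scale=[10,10,.1]);print("board",b.x,b.fun.round(1))
we=W(b.x,[[-75,145,60.5],[-75,-87,60.5]]);print(we,proj(c1,we),"yaw",b.x[2]+np.pi/2)
v=np.array([np.cos(1.4218),np.sin(1.4218)]);mid=np.array([488.096+516.594,-109.127-126.939])/2
n=np.array([v[1],-v[0]]);print("lateral batten line vs board",(mid-we[0,:2])@n,"width",np.array([28.5,-17.8])@n)
print(mid)
E
```

```text
lens [563.46792913 386.96822335 200.00480636] [[[0.9, -1.6]], [[0.0, 0.2]], [[0.4, 0.5]]]
[564.01671535 388.45532512 196.76658403] [562.90811431 386.04325408 200.11537318]
stand [577.0397162  467.53111683   1.42480078 317.14414259] [-1.8 -2.8  0.6  0.4  0.5 -1.2 -0.4 -0.2  0.6 -1.7  0.8 -0.5  0.3  0.1
  1.3  0.3]
lens in stand -81.68021956861362 1.7073199645156207
board [ 5.71125529e+02 -1.55696878e+02 -1.59725307e-01] [-2.7  0.4  0.8  1.4  2.2 -2.2]
[[ 520.14202077   -0.61405513   60.5       ]
 [ 483.24311299 -229.66092938   60.5       ]] [[293.95934385 100.33267917]
 [285.76071247 313.18015387]] yaw 1.4110710196911027
lateral batten line vs board -0.16950776642887055 width 30.826568804830384
[ 502.345 -118.033]
```

```bash
python3 - <<'E'
from h import *
q=quat(1.418)
def st(m):
    s=robot.state();print(m,round(s["time"],2),s["tool_pos"].round(1),s["ft_force"].round(1),s["torque"].round(2),round(s["gripper_width"],1),round(s["grasp_force"],1))
robot.move_to([503.6,-109.3,290],q);st("above")
robot.move_l([503.6,-109.3,211.5]);st("down")
robot.command_gripper(20,20);robot.sleep(.2);st("grip")
shot("g1")
E
```

```text
above 6.58 [ 503.7 -109.   290.2] [ 0.2  0.1 -0.1] [ 0.04  0.01 -0.02] 85.3 0.0
down 7.25 [ 503.9 -109.2  212. ] [-0.1 -0.4 -0.5] [ 0.   -0.03 -0.  ] 85.5 0.0
grip 7.98 [ 503.8 -109.3  212. ] [0.1 0.7 7. ] [0.04 0.08 0.  ] 31.5 22.7
```

View pics/g1.png

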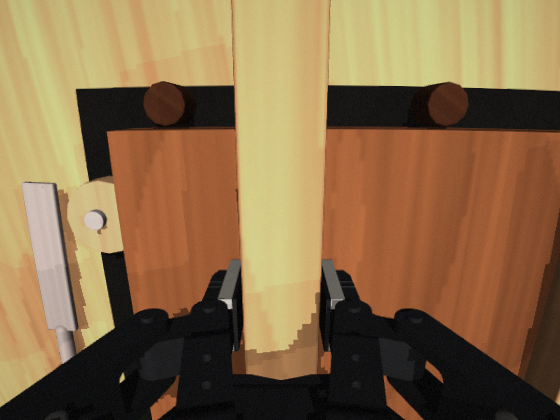

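```bash
python3 - <<'E'
from h import *
v=np.array([np.cos(1.418),np.sin(1.418),0]);n=np.array([v[1],-v[0],0])
robot.command_gripper(20,70);robot.sleep(.1)
p=robot.state()["tool_pos"].copy();p[2]+=.3
for i in range(10):
    p=p+v*(5 if i==0 else 15); robot.move_l(p,speed=60)
    s=robot.state();f=s["ft_force"];print(round(s["time"],2),s["tool_pos"].round(1),"al",round(f@v,1),"lat",round(f@n,1),"z",f[2].round(1),s["torque"].round(2))
    if np.abs(f@v)>15 or abs(f@n)>25: break
    p=p+n*np.clip(.04*(f@n),-.4,.4); p[2]+=np.clip(.04*(f[2]+1.5),-.4,.4)
E
```

```text
8.6 [ 504.7 -104.1  212.5] al 1.0 lat 1.9 z -1.7 [ 0.09 -0.39 -0.01]
9.0 [506.9 -89.1 212.4] al 0.8 lat 1.9 z -2.1 [ 0.14 -0.22 -0.03]
9.4 [509.2 -74.4 212.5] al -0.2 lat -0.1 z -1.6 [-0.02  0.02 -0.04]
9.8 [511.5 -59.5 212.5] al 0.7 lat -0.0 z -2.1 [0.03 0.02 0.01]
10.2 [513.8 -44.7 212.5] al -0.9 lat 0.0 z -0.8 [-0.01 -0.02  0.01]
10.6 [516.1 -29.9 212.5] al 0.8 lat 0.1 z -2.0 [ 0.03 -0.02  0.02]
11.0 [518.4 -15.1 212.5] al 0.1 lat 0.3 z -2.3 [-0.02  0.    0.02]
11.4 [ 5.207e+02 -3.000e-01  2.124e+02] al 1.0 lat -0.2 z -0.7 [0.05 0.03 0.04]
11.8 [522.9  14.6 212.5] al -0.5 lat 0.2 z -1.9 [ 0.01 -0.02  0.06]
12.2 [525.2  29.4 212.5] al 0.2 lat 0.0 z -1.8 [-0.01  0.01  0.  ]
```

```bash
python3 - <<'E'
from h import *
v=np.array([np.cos(1.4184),np.sin(1.4184),0]);n=np.array([v[1],-v[0],0])
def st():
    s=robot.state();f=s["ft_force"];print(round(s["time"],2),s["tool_pos"].round(1),"al",round(f@v,1),"lat",round(f@n,1),"z",f[2].round(1),s["torque"].round(2))
    return s["tool_pos"].copy()
p=st()
for d in(30,25,20):
    p=p+v*d; robot.move_l(p,speed=60); st()
p[2]+=40; robot.move_l(p,speed=80);st()
L=np.array([563.5,387,199.5]);u=np.array([np.cos(1.42),np.sin(1.42),0])
t=L-(80+110+40)*u; t[2]=L[2]+171.3
p[2]=t[2];robot.move_l(p,speed=120)
robot.move_l(t,rot=quat(1.42),speed=100); robot.sleep(.3); st()
for k in("top","scene"):
    im=robot.get_image(k);cv2.imwrite(f"pics/{k}1.png",im[:,:,::-1])
print(proj(cam("top"),t+110*u-[0,0,171.3-20]),proj(cam("scene"),t+110*u-[0,0,171.3-20]))
a=cv2.imread("pics/top1.png")[150:260,80:270];b=cv2.imread("pics/scene1.png")[80:230,290:440]
o=np.zeros((600,800,3),np.uint8);x=cv2.resize(a,None,fx=2.6,fy=2.6,interpolation=2);o[:x.shape[0],:x.shape[1]]=x
y=cv2.resize(b,(300,300),interpolation=2);o[300:,:300]=y
c,im=shot("w3");o[295:505,320:600]=cv2.resize(cv2.imread("pics/w3.png"),(280,210));cv2.imwrite("pics/comp2.png",o)
E
```

```text
12.2 [525.2  29.4 212.5] al 0.2 lat 0.0 z -1.8 [-0.01  0.01  0.  ]
12.86 [529.8  59.2 212.4] al -0.4 lat -0.2 z -2.5 [-0.01  0.03 -0.03]
13.43 [533.5  84.1 212.4] al -0.3 lat -0.3 z -0.9 [-0.   -0.02 -0.02]
13.91 [536.6 103.9 212.4] al -0.8 lat 0.3 z -1.8 [-0.01  0.02 -0.01]
14.56 [536.5 103.5 252.5] al -0.3 lat 0.4 z -2.1 [-0.06 -0.02  0.05]
16.71 [529.  159.2 370.8] al -0.9 lat -0.1 z -1.3 [-0.01 -0.03 -0.  ]
[[188.62865897 201.95960759]] [[339.45080517 145.18659311]]
```

View pics/comp2.png

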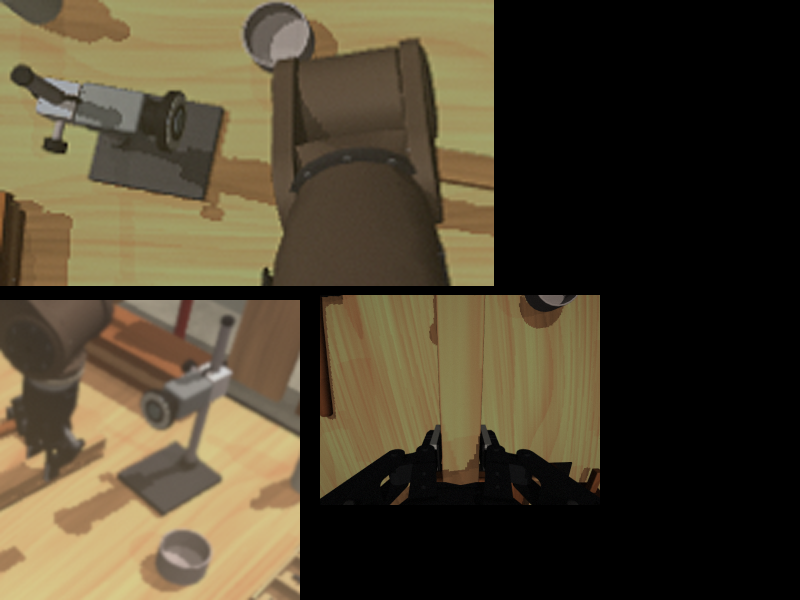

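```bash
python3 - <<'E'
from h import *
L=np.array([563.5,387,199.5]);u=np.array([np.cos(1.42),np.sin(1.42),0])
t=L-190*u; t[2]=L[2]+171.3
robot.move_l(t,speed=60);robot.sleep(.4);s=robot.state();print(s["time"],s["tool_pos"],s["ft_force"],s["gripper_width"])
ims=[robot.get_image("scene").astype(float) for _ in range(6)]
im=np.mean(ims,0).astype(np.uint8);cv2.imwrite("pics/scene2.png",im[:,:,::-1])
tp=robot.get_image("top");cv2.imwrite("pics/top2.png",tp[:,:,::-1])
x=cv2.resize(im[100:175,300:400,::-1],None,fx=8,fy=8,interpolation=cv2.INTER_CUBIC)
cv2.imwrite("pics/s2.png",x)
n=np.array([u[1],-u[0],0]);e=s["tool_pos"]+110*u-[0,0,171.3]
z=np.array([0,0,1.])
P=[e+n*16+20*z-.0*z,e-n*16+19.5*z,e+n*16-4.5*z,e,L]
for q in proj(cam("scene"),np.array(P)):print(q.round(1),((q-[300,100]+.5)*8).round())
E
```

```text
18.075 [534.97800837 198.99503276 370.8449262 ] [ 0.48489004  0.20453686 -1.78583888] 30.658107036381658
[352.8 143. ] [426. 348.]
[345.5 137.5] [368. 304.]
[351.6 149.1] [417. 397.]
[348.2 145.1] [390. 365.]
[366.8 135.4] [538. 287.]
```

View pics/s2.png

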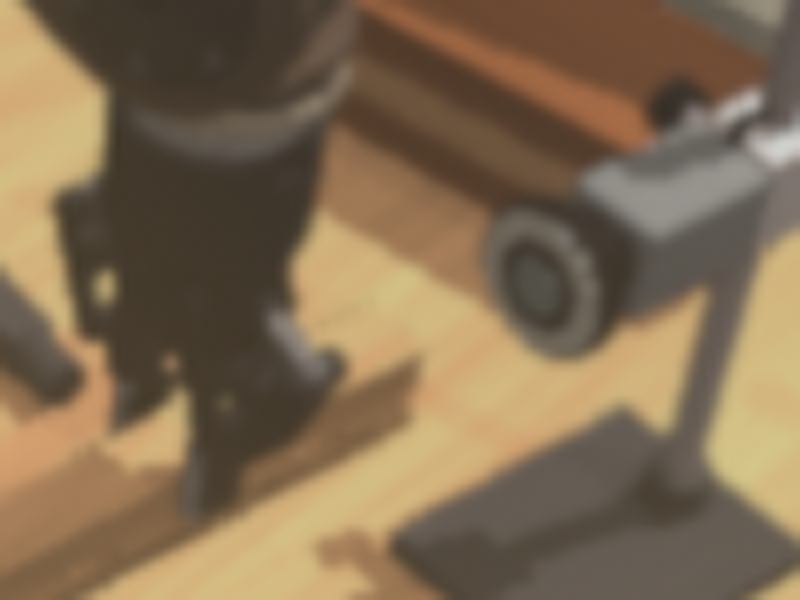

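```bash
python3 - <<'E'
from h import *
import pickle
c1,c2=pickle.load(open("c.pkl","rb"));cs,ct=cam("scene"),cam("top")
def lens(path,x,y,r,lo,hi,k=8):
    im=cv2.cvtColor(cv2.imread(path),cv2.COLOR_BGR2GRAY)[y-r:y+r,x-r:x+r]
    z=cv2.GaussianBlur(cv2.resize(im,None,fx=k,fy=k,interpolation=2),(0,0),k*.4)
    out=[]
    for th in range(lo,hi,6):
        cs_,_=cv2.findContours((z<th).astype(np.uint8),cv2.RETR_LIST,2)
        for q in cs_:
            if len(q)<30: continue
            (a,b),(w,h),an=cv2.fitEllipse(q)
            if max(w,h)<2*r*k*.85 and np.hypot(a-r*k,b-r*k)<.25*r*k and cv2.contourArea(q)>.93*np.pi*w*h/4:
                out.append((th,round(x-r+(a+.5)/k-.5,2),round(y-r+(b+.5)/k-.5,2),round(w/k,1),round(h/k,1)))
    return out
print("w2");[print(o) for o in lens("pics/w2.png",270,264,34,60,160)]
print("scene");[print(o) for o in lens("pics/scene2.png",367,135,11,60,150)]
print("top");[print(o) for o in lens("pics/top2.png",148,196,11,60,150)]
g=cv2.cvtColor(cv2.imread("pics/scene2.png"),cv2.COLOR_BGR2GRAY)
print(g[138:156,338:358])
E
```

```text
w2
(60, 270.36, 266.35, 16.2, 24.9)
(60, 270.29, 265.76, 24.8, 40.0)
(66, 270.29, 265.76, 25.0, 40.2)
(72, 270.29, 265.77, 25.2, 40.4)
(78, 264.32, 259.92, 1.4, 3.1)
(78, 270.29, 265.78, 25.5, 40.7)
(84, 270.29, 265.78, 25.7, 40.9)
(90, 270.28, 265.78, 26.0, 41.2)
(96, 270.29, 265.78, 26.4, 41.6)
(102, 270.29, 265.78, 26.8, 42.0)
(108, 270.32, 265.73, 27.7, 42.8)
scene
(72, 366.73, 135.37, 5.2, 6.7)
(72, 366.78, 135.15, 6.6, 11.4)
(78, 366.88, 135.29, 3.5, 4.7)
(78, 366.75, 135.16, 7.6, 11.9)
(84, 366.74, 135.15, 8.3, 12.6)
(90, 366.73, 135.14, 8.9, 13.3)
(96, 366.76, 135.12, 9.5, 14.1)
top
(60, 148.06, 196.7, 5.2, 15.2)
(66, 148.12, 196.66, 5.7, 16.3)
[[172 178 179 179 177 176 175 181 181 186 187 186 185 184 185 185 185 185
  185 183]
 [174 176 175 175 173 176 177 180 182 183 184 183 184 184 185 186 185 185
  185 183]
 [171 172 169 175 176 179 180 181 182 182 181 181 180 183 186 186 186 185
  183 181]
 [162 173 175 179 180 182 182 182 181 181 180 178 177 180 184 185 184 182
  180 179]
 [155 170 171 172 177 181 182 181 180 179 177 175 175 177 181 182 181 180
  179 179]
 [143 148 139 
[... 391 characters left out ...]
 175 175
  176 179]
 [ 70  73  76  92 116 128 125 115 105 102 101 102 108 127 152 167 172 175
  178 181]
 [ 63  67  77  96 109 111 105 102 101 102 103 107 118 140 161 169 173 175
  179 182]
 [ 62  67  82  97 102 102 102 101 103 104 106 110 123 147 167 173 175 176
  178 179]
 [ 64  77  92  99 101 102 103 104 106 108 109 111 123 148 171 177 177 178
  178 179]
 [ 73  87  98 102 103 104 106 107 107 109 111 110 123 151 176 183 182 180
  180 180]
 [ 86  98 103 104 104 107 106 104 104 108 114 125 145 168 183 186 186 185
  184 181]
 [ 99 107 106 104 100 102 102 101 106 118 140 160 172 182 186 188 188 186
  184 181]
 [111 113 107 105 102 102 105 113 130 146 167 180 184 186 188 188 187 185
  183 182]]
```

```bash
python3 - <<'E'
from h import *
import pickle
c1,c2=pickle.load(open("c.pkl","rb"));cs,ct=cam("scene"),cam("top")
w=(c2,[270.35,266.3]);t=(ct,[148.1,196.7]);s=(cs,[366.77,135.2]);sb=(cs,[367.17,134.7])
for o in([w,t,s],[w,t,sb],[w,t],[w,s],[w,sb],[t,s],[t,sb]):
    p=tri(o);print(p.round(1),[(proj(c,p)[0]-x).round(2).tolist() for c,x in o])
E
```

```text
[562.7 388.  198.4] [[0.09, -1.14], [0.19, 0.1], [-0.07, 0.18]]
[562.8 387.9 199.8] [[0.19, -1.9], [0.11, -0.04], [-0.39, 0.37]]
[563.  389.2 195.4] [[0.48, -0.3], [0.08, 0.19]]
[562.8 386.8 199.4] [[0.29, -0.75], [-0.22, 0.14]]
[563.2 386.5 201.1] [[0.63, -1.64], [-0.47, 0.31]]
[562.7 388.3 199. ] [[0.03, 0.03], [0.04, -0.01]]
[562.9 388.3 200.9] [[-0.17, -0.17], [-0.21, 0.05]]
```

```bash
python3 - <<'E'
from h import *
import pickle
u=np.array([np.cos(1.42),np.sin(1.42),0]);n=np.array([u[1],-u[0],0]);L=np.array([562.8,388,199])
p=robot.state()["tool_pos"].copy()
v=L-330*u+90*n; v[2]=310
robot.move_l(p-120*u,speed=120)
robot.move_l(v,rot=quat(1.42,1.4),speed=110); robot.sleep(.5)
c,im=shot("w4");pickle.dump(c,open("c4.pkl","wb"));s=robot.state();print(s["time"],s["tool_pos"],proj(c,L))
cv2.imwrite("pics/w4.png",np.mean([im]+[robot.get_image("wrist") for _ in range(3)],0)[:,:,::-1])
E
```

```text
21.75 [602.17729516  48.23407602 310.01621568] [[191.55727474 242.29633259]][ WARN:0@2.561] global loadsave.cpp:1063 imwrite_ Unsupported depth image for selected encoder is fallbacked to CV_8U.
```

View pics/w4.png

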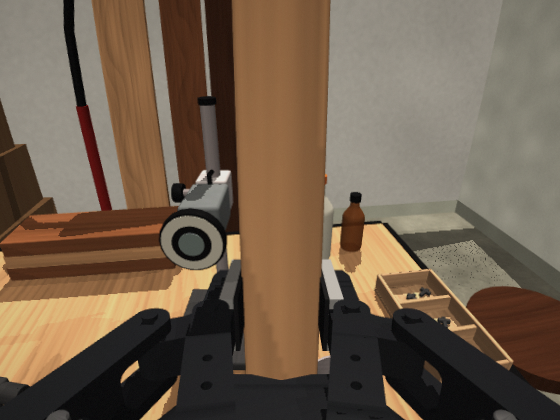

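```bash
python3 - <<'E'
from h import *
import pickle
from scipy.optimize import least_squares
c1,c2=pickle.load(open("c.pkl","rb"));c4=pickle.load(open("c4.pkl","rb"));cs,ct=cam("scene"),cam("top")
L=tri([(c2,[270.35,266.3]),(ct,[148.1,196.7]),(cs,[366.77,135.2]),(c4,[192,242.5])]);print(L)
def W(q,P): P=np.float64(P);c,s=np.cos(q[2]),np.sin(q[2]);return np.c_[q[0]+c*P[:,0]-s*P[:,1],q[1]+s*P[:,0]+c*P[:,1],P[:,2]]
FL,FR,BR,BL=[-75,60,14],[-75,-60,14],[75,-60,14],[75,60,14]
def res(q):
    col=[45,0,q[3]]; d=W(q,[[q[4],0,L[2]]])[0]-L
    return np.r_[(proj(c2,W(q,[FL,FR,BR,col]))-[[235,342],[318,345],[318,261.5],[283,96]]).ravel(),
      2*(proj(ct,W(q,[FR,FL,BL,col]))-[[165.9,191.4],[158.1,226.6],[113.9,218.4],[88.4,178.4]]).ravel(),
      (proj(c4,W(q,[col]))-[[207,100]]).ravel(),d[:2]]
s=least_squares(res,[570,460,1.42,314,-80],loss="soft_l1",x_scale=[10,10,.1,10,10]);print(s.x,s.fun.round(1))
yaw=s.x[2]
assert abs(yaw-1.415)<.02
u=np.array([np.cos(yaw),np.sin(yaw),0])
t=L-(80+109.5)*u; t[2]=L[2]+172
robot.move_l(t-100*u,rot=quat(yaw),speed=110); robot.move_l(t,speed=60); robot.sleep(.5)
st=robot.state();print(st["time"],st["tool_pos"]-t,t,st["ft_force"],st["torque"],st["gripper_width"],st["grasp_force"])
im=np.mean([robot.get_image("scene") for _ in range(4)],0).astype(np.uint8);cv2.imwrite("pics/scene3.png",im[:,:,::-1])
# wide-end side face edges versus prediction (scene picture)
g=cv2.cvtColor(im,cv2.COLOR_RGB2GRAY);e=t+109.5*u-[0,0,172];n=np.array([u[1],-u[0],0])
print(proj(cs,[e+16*n+[0,0,19.5],e+16*n-30*u+[0,0,19.5],e+16*n-[0,0,4.5]]));print(g[140:154,338:358])
E
```

```text
[562.7985564  387.9741933  198.54179368]
[576.47323294 468.60467086   1.41225321 317.03314439 -81.75360827] [-2.8 -4.1 -0.6  0.2  0.6 -1.2 -0.5 -0.5  0.8 -2.3  0.3 -0.2 -0.4 -0.1
  1.8  0.6  0.   0.   0.8 -0.1]
25.8583 [-0.0041797  -0.00536569  0.04120368] [532.88034037 200.85083732 370.54179368] [-0.36111378 -0.2243069  -1.3592697 ] [-0.00985421  0.01245325 -0.04701009] 30.636854624096685 69.48490977287292
[[352.59696475 142.96589151]
 [345.26524092 146.75337422]
 [351.42775514 148.93526739]]
[[174 178 180 181 181 180 180 181 181 181 181 181 183 185 186 186 185 185
  183 181]
 [168 178 179 179 181 182 182 182 181 181 179 178 178 182 185 185 184 182
  181 179]
 [154 168 166 164 173 180 182 181 179 177 175 174 174 176 178 180 181 180
  179 178]
 [134 136 126 125 147 171 179 178 176 175 172 170 169 165 162 171 178 179
  179 179]
 [118 112  98  92 115 150 171 174 173 171 166 158 146 138 145 168 179 180
  179 176]
 [113 111  96  83  99 138 166 170 166 158 143 128 117 117 141 171 180 179
  176 175]
 [ 98  99  87  81 105 142 162 158 143 128 115 105 103 115 145 173 179 176
  175 175]
 [ 77  80  79  93 123 146 145 130 115 105 102 100 104 120 150 170 174 175
  176 178]
 [ 66  70  83 109 130 127 117 107 102 100 101 103 111 130 154 168 172 175
  178 181]
 [ 62  69  86 105 114 108 102 101 101 102 104 109 124 145 163 170 172 175
  178 181]
 [ 64  76  92 100 103 102 101 102 104 106 108 115 130 150 167 172 175 176
  178 179]
 [ 71  85  98 100 102 102 103 105 108 109 107 110 123 148 171 177 177 177
  178 179]
 [ 83  96 101 103 103 103 104 103 110 112 109 109 123 152 176 183 182 181
  180 180]
 [ 96 102 105 103 101  98 101 103 108 112 117 130 146 169 183 186 186 185
  183 181]]
```

```bash
python3 -c "
from h import *
print(robot.job_done())"
```

```text
the job is handed in; nothing more can be done
None
```

The long batten is out of its groove and was handed in at about 26 s, held level, pointing at the lens with its end face about 80 mm in front. By my camera checks the centring is good to about 2 mm; the judge's verdict was not shown.

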